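# Unclamp a moulded sleeve from its stud fixture

## Task

Unclamp the small cream sleeve from the blue stud fixture and strip the stud in order: first turn the red quarter-turn nut until its slot lines up with the cross-bar on the stud, lift it off and lay it in the grey tray; then push the brass keeper back along its ledge by the yellow tab until it is home against the black stop; then lift the sleeve off the stud and stand it upright in the tray, beside the nut. Leave the other things on the trolley where they are, and let go of everything at the end.

Things in the scene. Friction and masses are not known exactly. Their poses are not given: they have to be found in the camera images.
- fixture: Blue clamping fixture fixed to the trolley. Origin: centre of its underside, z up. Base plate 210 (x) x 90 (y) x 12 mm. The upright stud stands at x=-55 mm, y=0. On its +x side an aluminium ledge, top 96.5 mm high, runs from x=-23 to +99 mm, with side guides (outer width 62 mm, tops 103.5 mm high).
- stud_top (a point): Centre of the top of the 8 mm thick steel stud, 124.5 mm above the trolley, axes as the fixture's. The stud's head is a cross-bar along the fixture's y: 22 mm long (y), 8 mm wide (x), from 118.5 to 124.5 mm high.
- seat (a point): Foot of the stud, on top of the base plate, 12 mm above the trolley. The sleeve stands here, centred by a plug 27 mm wide and 11 mm high round the stud.
- stop_face (a point): On the ledge, the middle of the face of the black end stop, at fixture x=+93 mm, 96.5 mm above the trolley. The stop rises 14 mm above the ledge.
- keeper: Loose brass slotted keeper, 40 mm wide (y), 6 mm thick, 0.16 kg, lying level on the sleeve's rim and on the ledge, underside 97 mm above the trolley. Origin: its underside, at the stud's place in the slot (fixture x=-55 mm at the start); its x is the fixture's x. Plate from x=-23 to +62 mm. Held only by friction, it slides 86 mm towards +x to the stop, where its origin is at fixture x=+31 mm.
- tab_top (a point): Middle of the top edge of the keeper's upright yellow tab: at keeper x=+57 mm, 26 mm above the keeper's underside. The tab is 30 mm wide (y), 6 mm thick (x) and stands 20 mm above the plate. With the nut off, 50 mm lie free between stud and tab.
- prongs (a point): Underside between the tips of the keeper's two prongs, keeper x=-23 mm. The slot between them is 14 mm wide and open to -x. Lips on the tips, up to 9.5 mm above the underside, catch the nut's boss, so the keeper cannot leave while the nut is on.
- nut: Red oval quarter-turn nut, 68 mm long (x), 14 mm thick, 0.07 kg. Origin: centre of its underside; at the start it lies round the stud on the keeper, underside 103 mm above the trolley. The lower 5 mm is a dark boss 26 mm wide; the red body above, 5 to 14 mm, has two flat parallel sides 44 mm long and 30 mm apart (y).
- slot (a point): Centre of the nut's top, axes as the nut's. The slot through the nut runs along its x: 28 mm long, 12 mm wide. The nut turns freely and lifts over the cross-bar when its x lies along the fixture's y within about 0.17 rad, either way round; at the start it is 0.9 to 1.57 rad off, to either side.
- sleeve: Small cream moulded sleeve (rigid tube), 47 mm outside, about 30 mm bore, 85 mm tall, 0.09 kg. Origin: centre of its lower end, z along its axis. At the start it stands round the stud under the keeper, its lower end 12 mm above the trolley.
- tray: Grey shallow tray fixed to the trolley, 230 (x) x 140 (y) mm outside, 22 mm high, walls and floor 4 mm thick. Origin: centre of its underside.
- plug_gauge: steel stepped plug gauge, 48 mm across at the foot, 98 mm tall, standing; bystander. Origin: centre of its underside.
- grease_tin: red grease tin, 72 mm across, 75 mm tall; bystander. Origin: centre of its underside.
- spray_bottle: blue bottle with red cap, 66 mm across, 175 mm tall; bystander. Origin: centre of its underside.
- seal_carton: brown carton 61 x 76 x 42 mm; bystander. Origin: centre of its underside.

How it is judged:
By the outcome, as a careful person would: the job done as asked, in the order asked, and still so for the second after the job is handed in, with the robot touching nothing.
It also fails if it takes over 64 s, if anything falls off the work surface, if the arm or the gripper's body presses on something with over 40 N, if the wrist force passes 120 N, or if a joint passes its speed limit or range.

## Robot

A 6-joint arm with a two-finger parallel gripper is mounted at the origin on a cart in front of the work surface, level with it; the furniture and walls round the work are solid. World frame = base frame: x ahead of the robot, y to its left, z up, the work surface at z = 0. Lengths are in m, angles in rad, forces in N, time in s.
With the tool pointing down it reaches from about 0.35 to 0.85 m from the base axis. Payload 8.1 kg.
Tool frame: the origin (TCP) lies midway between the tips of the shut fingers; the grasp point (between the pads) lies 19 mm behind it; z points along the fingers, y is the line along which they close (so a half turn about z gives the same grasp; the last joint's range is limited). The gripper opens to 93 mm and grips with 3 to 60 N. Pads are 15 mm wide; open, the fingers measure 128 mm over their backs; the gripper's body (75 mm by 188 mm) begins 65 mm behind the grasp point.
Start: joints at [-1.235, 0.13, 1.488, -0, 1.523, -0.085], TCP at [0.245, -0.548, 0.219] pointing down, gripper open.
Joint ranges: [-2.96, 2.96], [-0.89, 2.26], [0.02, 2.5], [-1.34, 4.48], [0, 2.73], [-2.66, 2.66]. Speed limits (rad/s): [2.39, 2.39, 2.79, 3.14, 3.14, 3.14].

## Interface

Orientations are given as a rotation vector (axis times angle).
In Python, from plant import read_state, read_camera, get_calibration, close_job gives the robot as it stands.
- The arm moves only by the shell command python3 -m crank 'ROWS' [FORCE]. ROWS is JSON, a list that holds one entry, the list of rows, each a list of 7 numbers: the gripper's target within -1 to 1 (fully open at 1, half-way at 0, shut at -1), then the shift along the tool's x, y, z as a fraction of full scale, then the turn, a rotation vector about the tool's x, y, z as a fraction of full scale. In form: [[[grip, x, y, z, rx, ry, rz], ...]]. A call has exactly 5 rows; each row is the pose to reach, as a shift and turn from the pose commanded when the call began, along the tool's axes at that moment; what a row does not reach only later rows make up. Full scale, the value 1, is 0.5 m for a shift and 90 degrees for a turn. A row lasts 1/8 s, in which the tool goes at most 62.5 mm and 10.7 degrees, less where a joint would pass 70% of its speed; a pose out of reach is approached as far as the arm can. A call with a number of a shift or a turn outside -1 to 1 is refused whole. A call with a gripper value outside its range is refused whole. The fingers move at their own pace and stop on an object; FORCE is the grip in N (left out, the last holds). Time passes only in rows, so rows that repeat a pose let the fingers close, or fill a call up. It gives the time, the measured TCP pose, the force, the opening and the grip force at its end, in the units of the state.
- read_state(): the state, without advancing time (a new reading comes with each control period).
- read_camera(name): name is "scene" or "top"; returns the picture (384x512x3 uint8, red, green, blue); there is no depth.
- get_calibration(name): a dict with "fx", "fy", "cx", "cy" (pixels), "eye" and "orientation" of the camera in the world. Camera axes: x right, y down, z forward; pixel columns grow to the right and rows downward; lengths in m; the calibration is good to about 2 mm. A picture is of the moment at which its call begins. get_calibration takes no time and is no camera call.
- close_job(): hands the job in; it is judged then, once.
The state is a dict: "t": time; "q": joint angles; "dq": joint speeds; "joint_torque": joint torques, N m; "tool_pos": TCP position; "orientation": TCP orientation; "force": force on the tool from outside, world axes, zero at the start; "wrist_torque": the same for the moment, N m; "opening": finger opening in m; "gripper_force": force on a finger pad.
Only numpy, scipy, OpenCV 4.12 (cv2) and the standard library are available. Lean on these libraries where they do the work, as an engineer would, in place of code of your own. Each camera call takes 0.05 s, during which the arm holds its last target. There are 200 camera calls.

## Working session

There is one attempt and no reset: what is moved stays moved. The work goes in short steps, Python scripts to look and compute and a shell command to move; the robot and the scene stay as the last step left them, time stands still between calls to the robot, and variables do not carry over. Pictures are saved under pics/ and viewed, at most 10 in all, crops included, and the job is handed in when it is done.

```bash
ls; mkdir -p pics
python3 - <<'E'
from plant import *
import cv2
for n in("scene","top"):
    c=get_calibration(n);print(n,c)
    cv2.imwrite(f"pics/{n}0.png",cv2.resize(read_camera(n)[:,:,::-1],(768,576),interpolation=cv2.INTER_CUBIC))
s=read_state();print({k:s[k] for k in("t","tool_pos","orientation","opening")})
E
```

```text
pics
scene {'fx': 373.49835495069294, 'fy': 373.49835495069294, 'cx': 257.08334528976843, 'cy': 184.99108335235354, 'eye': array([0.16555423, 0.51123453, 0.98168292]), 'orientation': array([-0.7952982 ,  2.68520275, -0.9668145 ])}
top {'fx': 400.94364852459296, 'fy': 400.94364852459296, 'cx': 257.7743149221959, 'cy': 192.1332849515553, 'eye': array([ 0.36060561, -0.09044189,  1.10140016]), 'orientation': array([-2.11175172,  2.15303571, -0.19696505])}
{'t': 0.1, 'tool_pos': array([ 0.24493577, -0.54718578,  0.21771125]), 'orientation': array([-3.07076354e+00, -6.55799216e-01,  3.93540411e-04]), 'opening': 0.09298164840670879}
```

View pics/top0.png

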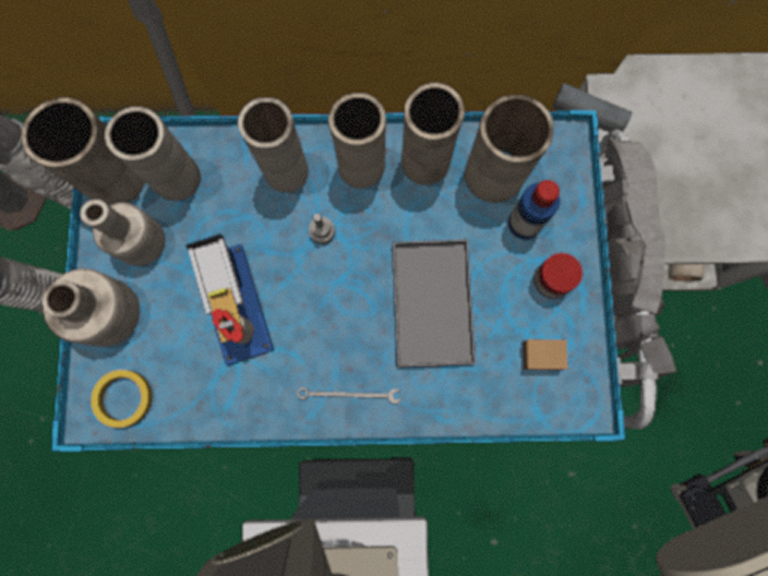

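View pics/scene0.png

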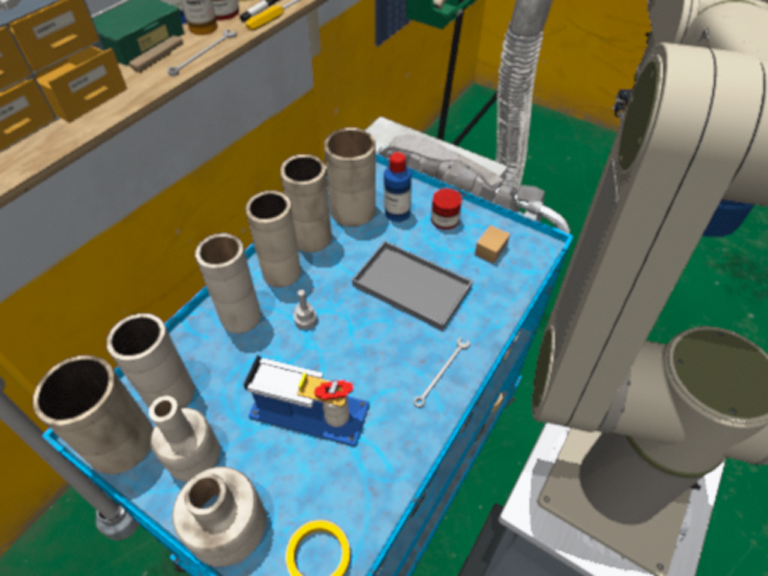

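The top view shows the fixture (stud about (235,325), stop about (205,240)), with the tray at (433,303). The scene view shows the nut at (333,390) and the tab at (304,381). Next I measure with masks and view a zoomed crop of the nut.

```bash
cat > h.py <<'E'
from plant import *
import cv2, numpy as np
from scipy.spatial.transform import Rotation as R
C={n:get_calibration(n) for n in("scene","top")}
def ray(n,u,v,z):
    c=C[n];d=R.from_rotvec(c["orientation"]).apply([(u-c["cx"])/c["fx"],(v-c["cy"])/c["fy"],1])
    return c["eye"]+d*(z-c["eye"][2])/d[2]
def proj(n,p):
    c=C[n];q=R.from_rotvec(c["orientation"]).inv().apply(np.array(p)-c["eye"])
    return np.array([c["fx"]*q[0]/q[2]+c["cx"],c["fy"]*q[1]/q[2]+c["cy"]])
def tri(ps):  # [(cam,u,v),...] -> point, miss
    A=np.zeros((3,3));b=np.zeros(3)
    for n,u,v in ps:
        e=C[n]["eye"];d=ray(n,u,v,0)-e;d/=np.linalg.norm(d);M=np.eye(3)-np.outer(d,d);A+=M;b+=M@e
    return np.linalg.solve(A,b)
def masks(im):
    h=cv2.cvtColor(im,cv2.COLOR_RGB2HSV);H,S,V=[h[:,:,i].astype(int) for i in range(3)]
    return dict(red=(((H<6)|(H>172))&(S>150)&(V>90)),yel=((H>25)&(H<33)&(S>170)&(V>120)),brass=((H>14)&(H<25)&(S>110)&(V>90)),
      white=((S<40)&(V>165)),grey=((S<45)&(V>60)&(V<135)),dblue=((H>105)&(H<125)&(S>140)&(V<140)))
def blob(m,box):
    x0,y0,x1,y1=box;k=np.zeros(m.shape,np.uint8);k[y0:y1,x0:x1]=m[y0:y1,x0:x1]
    n,l,s,c=cv2.connectedComponentsWithStats(k)
    if n<2:return None
    i=1+np.argmax(s[1:,4]);cn=cv2.findContours((l==i).astype(np.uint8),0,1)[0][0]
    return s[i,4],c[i],cn
def inrect(cn,n,z):
    p=np.array([ray(n,u,v,z)[:2] for u,v in cn[:,0]]);return cv2.minAreaRect((p*1000).astype(np.float32))
E
python3 - <<'E'
from h import *
bx=dict(top=(110,140,190,250),scene=(150,230,260,300));tb=dict(top=(255,155,325,250),scene=(230,155,325,225))
big=[]
for n in("top","scene"):
    im=read_camera(n);M=masks(im)
    for k,z in(("red",.117),("yel",.123),("brass",.103),("white",.0965),("dblue",.012)):
        b=blob(M[k],bx[n])
        if b: print(n,k,b[0],b[1].round(1),ray(n,*b[1],z).round(4),[np.round(a,1) for a in inrect(b[2],n,z)])
    b=blob(M["grey"],tb[n]); print(n,"tray",b[0],b[1].round(1),[np.round(a,1) for a in inrect(b[2],n,.004)])
    x0,y0=(115,150) if n=="top" else (160,232)
    big.append(cv2.resize(im[y0:y0+95,x0:x0+(68 if n=="top" else 90)],None,fx=5,fy=5,interpolation=cv2.INTER_CUBIC)[:475])
cv2.imwrite("pics/c1.png",np.hstack(big)[:,:,::-1])
E
```

```text
top red 188 [151.8 216.8] [0.4793 0.1624 0.117 ] [array([480.3, 163.3]), array([64.4, 28.8]), np.float64(41.5)]
top brass 198 [150.1 202.3] [0.5179 0.1713 0.103 ] [array([509.1, 172.3]), array([61.2, 37.5]), np.float64(19.7)]
top white 755 [141.8 180.3] [0.5762 0.1957 0.0965] [array([567. , 193.9]), array([112.9,  60.5]), np.float64(17.6)]
top dblue 855 [164.7 209.3] [0.5121 0.1548 0.012 ] [array([532.4, 179.6]), array([206.4,  87.7]), np.float64(17.3)]
top tray 4175 [288.3 202.6] [array([ 529.2, -185. ]), array([234.8, 141.7]), np.float64(1.2)]
scene red 172 [222. 260.] [0.4811 0.1674 0.117 ] [array([481.2, 166.3]), array([62.6, 29.9]), np.float64(41.2)]
scene yel 20 [201.6 253.4] [0.5342 0.183  0.123 ] [array([534.1, 183.3]), array([ 5.1, 26.7]), np.float64(21.5)]
scene brass 152 [206.6 257.9] [0.5236 0.1787 0.103 ] [array([521.5, 177.1]), array([42.8, 40. ]), np.float64(18.0)]
scene white 730 [186.9 253.1] [0.5788 0.1936 0.0965] [array([569. , 189.1]), array([120.6,  63.6]), np.float64(17.6)]
scene dblue 957 [200.9 278.3] [0.535  0.2031 0.012 ] [array([533.4, 195.8]), array([215.9,  63.7]), np.float64(17.9)]
scene tray 634 [272.2 187.3] [array([ 533.4, -190.7]), array([233.5, 149.9]), np.float64(1.1)]
```

View pics/c1.png

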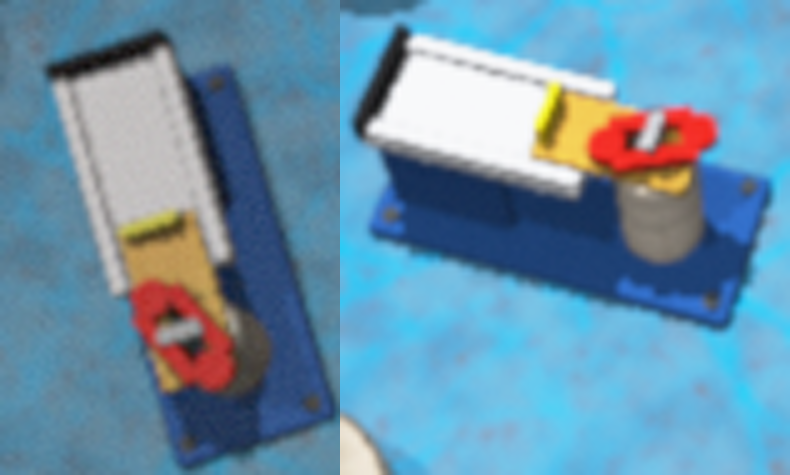

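The crop shows the fixture at about 17.6°, the nut's long axis at about 41.5° (so it must turn +66° to reach the cross-bar line), and the stud at about (0.481, 0.1645). Both views agree to within a few mm. Next: approach above the nut.

```bash
cat > g.py <<'E'
import sys;from h import *
# go x y z psi(deg): remaining shift/turn fractions; tool down, tool x at psi
x,y,z,psi=map(float,sys.argv[1:5])
s=read_state();R0=R.from_rotvec(s["orientation"]);Rt=R.from_euler("z",psi,degrees=True)*R.from_euler("x",180,degrees=True)
d=R0.inv().apply(np.array([x,y,z])-s["tool_pos"]);w=(R0.inv()*Rt).as_rotvec()
print("t",round(s["t"],2),"pos",s["tool_pos"].round(4),"shift",(d/.5).round(4),"turn",(w/(np.pi/2)).round(4),"F",s["force"].round(1))
E
python3 g.py .481 .1645 .20 41.5; python3 -m crank '[[[0.2,0.1,-0.11,0,0,0,0],[0.2,0.2,-0.22,0,0,0,-0.05],[0.2,0.3,-0.33,0,0,0,-0.1],[0.2,0.4,-0.44,0,0,0,-0.15],[0.2,0.5,-0.55,0,0,0,-0.19]]]'; python3 g.py .481 .1645 .17 41.5
```

```text
t 0.2 pos [ 0.245  -0.5473  0.218 ] shift [ 1.0124 -1.1066  0.0373] turn [-0.0007 -0.0002 -0.1932] F [-1.2 -0.7 -0.4]
t: 0.82
tool_pos: [0.3427, -0.2488, 0.2185]
orientation: [2.939, 1.108, 0.001]
force: [1.0, 1.0, 0.2]
opening: 0.056
gripper_force: 0.0
t 0.82 pos [ 0.3427 -0.2488  0.2185] shift [ 0.7534 -0.4384  0.0972] turn [ 0.0002 -0.0002 -0.0021] F [1.  1.  0.2]
```

```bash
python3 -m crank '[[[0.2,0.1,-0.06,0,0,0,0],[0.2,0.2,-0.12,0.02,0,0,0],[0.2,0.3,-0.18,0.04,0,0,0],[0.2,0.4,-0.24,0.05,0,0,0],[0.2,0.5,-0.3,0.05,0,0,0]]]'>/dev/null; python3 g.py .481 .1645 .17 41.5
```

```text
t 1.45 pos [0.4317 0.0288 0.1932] shift [ 0.253  -0.1392  0.0464] turn [ 0.      0.0001 -0.0032] F [ 1.4 -1.3  0.3]
```

```bash
python3 -m crank '[[[0.2,0.08,-0.04,0.02,0,0,0],[0.2,0.15,-0.07,0.04,0,0,0],[0.2,0.15,-0.07,0.046,0,0,0],[0.2,0.15,-0.07,0.046,0,0,0],[0.2,0.15,-0.07,0.046,0,0,0]]]'>/dev/null; python3 g.py .481 .1645 .14 41.5
```

```text
t 2.08 pos [0.4651 0.1017 0.171 ] shift [ 0.1066 -0.0737  0.062 ] turn [ 0.0002 -0.0001 -0.004 ] F [-0.3  0.   0.2]
```

```bash
python3 -m crank '[[[0.1,0.05,-0.035,0.02,0,0,0],[0.1,0.1066,-0.0737,0.04,0,0,-0.003],[0.1,0.1066,-0.0737,0.04,0,0,-0.003],[0.1,0.1066,-0.0737,0.04,0,0,-0.003],[0.1,0.1066,-0.0737,0.04,0,0,-0.003]]]'; python3 g.py .481 .1645 .1075 41.5;  python3 - <<'E'
from h import *
a=read_camera("top")[150:245,110:200];b=read_camera("scene")[215:310,165:255]
cv2.imwrite("pics/c2.png",cv2.resize(np.hstack([a,b]),None,fx=4.4,fy=4.4,interpolation=cv2.INTER_CUBIC)[:,:,::-1])
E
```

```text
t: 2.7
tool_pos: [0.4812, 0.1644, 0.1513]
orientation: [2.938, 1.111, 0.001]
force: [0.2, -0.3, 0.9]
opening: 0.0512
gripper_force: 0.0
t 2.7 pos [0.4812 0.1644 0.1513] shift [-0.0003 -0.0006  0.0876] turn [ 0.0004 -0.0004 -0.001 ] F [ 0.2 -0.3  0.9]
```

View pics/c2.png

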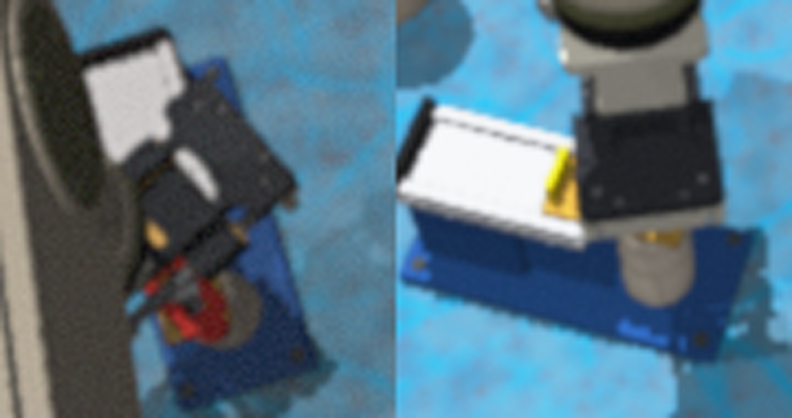

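The picture shows the fingers straddling the nut on its flats, with the tab well clear. Next: descend and close.

```bash
python3 -m crank '[[[0.1,0,0,0.03,0,0,0],[0.1,0,0,0.06,0,0,0],[0.1,0,0,0.0876,0,0,0],[0.1,0,0,0.0876,0,0,0],[0.1,0,0,0.0876,0,0,0]]]' 12; python3 -m crank '[[[-0.5,0,0,0,0,0,0],[-0.6,0,0,0,0,0,0],[-0.7,0,0,0,0,0,0],[-0.8,0,0,0,0,0,0],[-0.8,0,0,0,0,0,0]]]' 12; python3 g.py .481 .1645 .1075 107.6
```

```text
t: 3.42
tool_pos: [0.481, 0.1655, 0.1069]
orientation: [2.938, 1.113, -0.0]
force: [-0.6, -0.1, -0.4]
opening: 0.0512
gripper_force: 0.0
t: 4.05
tool_pos: [0.4813, 0.1654, 0.1072]
orientation: [2.938, 1.112, 0.001]
force: [0.3, 0.1, 2.8]
opening: 0.0294
gripper_force: 12.0
t 4.05 pos [0.4813 0.1654 0.1072] shift [-0.0017  0.001  -0.0006] turn [ 4.000e-04 -2.000e-04 -7.347e-01] F [0.3 0.1 2.8]
```

```bash
python3 -m crank '[[[-0.8,0,0,0,0,0,-0.08],[-0.8,0,0,0,0,0,-0.16],[-0.8,0,0,0,0,0,-0.24],[-0.8,0,0,0,0,0,-0.32],[-0.8,0,0,0,0,0,-0.36]]]' ; python3 g.py .481 .1645 .1075 107.6
```

```text
t: 4.68
tool_pos: [0.4813, 0.1655, 0.1072]
orientation: [2.508, 1.892, 0.001]
force: [0.3, 0.1, 2.1]
opening: 0.0296
gripper_force: 12.0
t 4.67 pos [0.4813 0.1655 0.1072] shift [-0.0021  0.0001 -0.0007] turn [ 4.000e-04 -2.000e-04 -3.728e-01] F [0.3 0.1 2.1]
```

```bash
python3 -m crank '[[[-0.8,0,0,0,0,0,-0.08],[-0.8,0,0,0,0,0,-0.16],[-0.8,0,0,0,0,0,-0.24],[-0.8,0,0,0,0,0,-0.32],[-0.8,0,0,0,0,0,-0.36]]]' ; python3 g.py .481 .1645 .1075 107.6
```

```text
t: 5.3
tool_pos: [0.4813, 0.1655, 0.1071]
orientation: [1.881, 2.516, 0.001]
force: [0.5, 0.2, 2.4]
opening: 0.0296
gripper_force: 12.0
t 5.3 pos [0.4813 0.1655 0.1071] shift [-0.0018 -0.0012 -0.0007] turn [ 0.0005 -0.0001 -0.0128] F [0.5 0.2 2.4]
```

Low forces and opening steady. Finish the turn and lift a little.

```bash
python3 -m crank '[[[-0.8,0,0,0,0,0,-0.0128],[-0.8,0,0,-0.01,0,0,-0.0128],[-0.8,0,0,-0.02,0,0,-0.0128],[-0.8,0,0,-0.03,0,0,-0.0128],[-0.8,0,0,-0.04,0,0,-0.0128]]]' 20; python3 g.py .481 .1645 .2 107.6
```

```text
t: 5.92
tool_pos: [0.4812, 0.1655, 0.1271]
orientation: [1.86, 2.532, 0.001]
force: [4.0, 1.1, -2.5]
opening: 0.0299
gripper_force: 20.0
t 5.92 pos [0.4812 0.1655 0.1271] shift [-0.0018 -0.0009 -0.1457] turn [ 0.0004 -0.     -0.0022] F [ 4.   1.1 -2.5]
```

```bash
python3 -m crank '[[[-0.8,0,0,-0.02,0,0,0],[-0.8,0,0,-0.05,0,0,0],[-0.8,0,0,-0.09,0,0,0],[-0.8,0,0,-0.13,0,0,0],[-0.8,0,0,-0.146,0,0,0]]]' 20; python3 g.py .485 -.187 .2 90;  python3 - <<'E'
from h import *
a=read_camera("top")[150:245,110:200];b=read_camera("scene")[215:310,165:255]
cv2.imwrite("pics/c3.png",cv2.resize(np.hstack([a,b]),None,fx=4.4,fy=4.4,interpolation=cv2.INTER_CUBIC)[:,:,::-1])
E
```

```text
t: 6.55
tool_pos: [0.4815, 0.1656, 0.2019]
orientation: [1.858, 2.531, 0.003]
force: [-0.1, 0.1, -0.7]
opening: 0.0294
gripper_force: 20.0
t 6.55 pos [0.4815 0.1656 0.2019] shift [-0.6748 -0.2046  0.0035] turn [ 1.300e-03 -1.000e-04  1.936e-01] F [-0.1  0.1 -0.7]
```

View pics/c3.png

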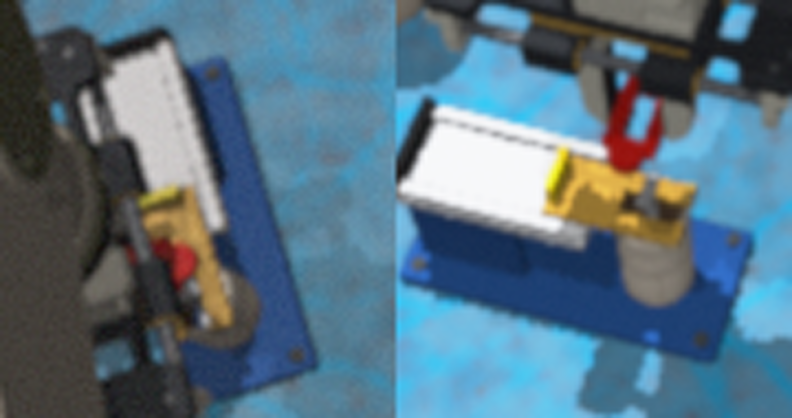

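The nut is held and clear of the stud, and the keeper and sleeve are undisturbed. Next: carry the nut to the tray.

```bash
python3 -m crank '[[[-0.8,-0.1,-0.03,0,0,0,0.03],[-0.8,-0.2,-0.06,0,0,0,0.07],[-0.8,-0.3,-0.09,0,0,0,0.11],[-0.8,-0.4,-0.12,0,0,0,0.15],[-0.8,-0.5,-0.15,0,0,0,0.19]]]' >/dev/null; python3 -m crank '[[[-0.8,0,0,0,0,0,0],[-0.8,0,0,0,0,0,0],[-0.8,0,0,0,0,0,0],[-0.8,0,0,0,0,0,0],[-0.8,0,0,0,0,0,0]]]' >/dev/null; python3 g.py .485 -.187 .06 90
```

```text
t 7.9 pos [ 0.4844 -0.0948  0.1999] shift [-1.843e-01 -2.000e-04  2.798e-01] turn [0.0001 0.     0.0046] F [-0.3 -0.2 -1.1]
```

```bash
python3 -m crank '[[[-0.8,-0.1,0,0,0,0,0],[-0.8,-0.184,0,0.1,0,0,0],[-0.8,-0.184,0,0.2,0,0,0],[-0.8,-0.184,0,0.3,0,0,0],[-0.8,-0.184,0,0.32,0,0,0]]]' ; python3 g.py .485 -.187 .009 90
```

```text
t: 8.52
tool_pos: [0.4818, -0.1859, 0.0361]
orientation: [-2.21, -2.223, 0.004]
force: [0.7, 0.1, -1.2]
opening: 0.0295
gripper_force: 20.0
t 8.53 pos [ 0.4818 -0.1859  0.0361] shift [-0.0024  0.0067  0.0541] turn [-0.0041 -0.0021  0.0038] F [ 0.7  0.1 -1.2]
```

```bash
python3 -m crank '[[[-0.8,0,0.003,0.02,0,0,0],[-0.8,0,0.003,0.035,0,0,0],[-0.8,0,0.003,0.045,0,0,0],[-0.8,0,0.003,0.05,0,0,0],[-0.8,0,0.003,0.05,0,0,0]]]' ; python3 g.py .485 -.187 .0085 90
```

```text
t: 9.15
tool_pos: [0.4865, -0.1877, 0.0151]
orientation: [2.215, 2.228, 0.0]
force: [0.0, -0.6, -1.3]
opening: 0.0297
gripper_force: 20.0
t 9.15 pos [ 0.4865 -0.1877  0.0151] shift [ 0.0013 -0.003   0.0132] turn [0.0002 0.0001 0.0037] F [ 0.  -0.6 -1.3]
```

```bash
python3 -m crank '[[[-0.8,0,0,0.006,0,0,0],[-0.8,0,0,0.012,0,0,0],[-0.8,0,0,0.013,0,0,0],[-0.8,0,0,0.013,0,0,0],[-0.8,0,0,0.013,0,0,0]]]' ; python3 -m crank '[[[-0.2,0,0,0,0,0,0],[0,0,0,0,0,0,0],[0,0,0,-0.01,0,0,0],[0,0,0,-0.05,0,0,0],[0,0,0,-0.1,0,0,0]]]'
```

```text
t: 9.78
tool_pos: [0.4864, -0.1876, 0.0085]
orientation: [2.215, 2.228, 0.0]
force: [-1.8, 0.5, 3.4]
opening: 0.0298
gripper_force: 20.0
t: 10.4
tool_pos: [0.4858, -0.1873, 0.0585]
orientation: [-2.214, -2.227, 0.001]
force: [-0.3, 0.2, 0.4]
opening: 0.0462
gripper_force: 0.0
```

```bash
python3 -m crank '[[[0,0,0,-0.1,0,0,0],[-0.5,0.05,0,-0.2,0,0,0.05],[-1,0.15,0.01,-0.28,0,0,0.15],[-1,0.25,0.02,-0.28,0,0,0.25],[-1,0.35,0.03,-0.28,0,0,0.35]]]' >/dev/null; python3 -m crank '[[[-1,0.12,0,0,0,0,0.1],[-1,0.24,0,0,0,0,0.2],[-1,0.24,0,0,0,0,0.3],[-1,0.24,0,0,0,0,0.4],[-1,0.24,0,0,0,0,0.4]]]'  ;python3 g.py .509 .1743 .15 17.6
```

```text
t: 11.65
tool_pos: [0.5624, 0.0904, 0.1984]
orientation: [3.079, 0.624, -0.0]
force: [0.1, -0.5, 0.7]
opening: 0.0006
gripper_force: 0.0
t 11.65 pos [0.5624 0.0904 0.1984] shift [-0.0331 -0.1961  0.0969] turn [0.    0.    0.059] F [ 0.1 -0.5  0.7]
```

```bash
python3 -m crank '[[[-1,-0.02,-0.1,0,0,0,0.03],[-1,-0.033,-0.196,0.02,0,0,0.059],[-1,-0.033,-0.196,0.06,0,0,0.059],[-1,-0.033,-0.196,0.097,0,0,0.059],[-1,-0.033,-0.196,0.097,0,0,0.059]]]'  ;python3 g.py .509 .1743 .108 17.6;python3 - <<'E'
from h import *
a=read_camera("top")[140:245,110:200];b=read_camera("scene")[205:310,165:255]
cv2.imwrite("pics/c4.png",cv2.resize(np.hstack([a,b]),None,fx=4.4,fy=4.4,interpolation=cv2.INTER_CUBIC)[:,:,::-1])
im=read_camera("top");b=blob(masks(im)["red"],(255,155,325,250));print(b[0],ray("top",*b[1],.018),inrect(b[2],"top",.018))
E
```

```text
t: 12.28
tool_pos: [0.5082, 0.1727, 0.1474]
orientation: [3.104, 0.478, -0.006]
force: [-1.2, -0.4, -0.0]
opening: 0.0004
gripper_force: 0.0
t 12.28 pos [0.5082 0.1727 0.1474] shift [ 0.0029 -0.0026  0.0787] turn [-0.      0.0026 -0.0008] F [-1.2 -0.4 -0. ]
156 [ 0.48261677 -0.1863624   0.018     ] ((483.6615905761719, -185.5102996826172), (62.580360412597656, 27.29118537902832), 88.89556121826172)
```

View pics/c4.png

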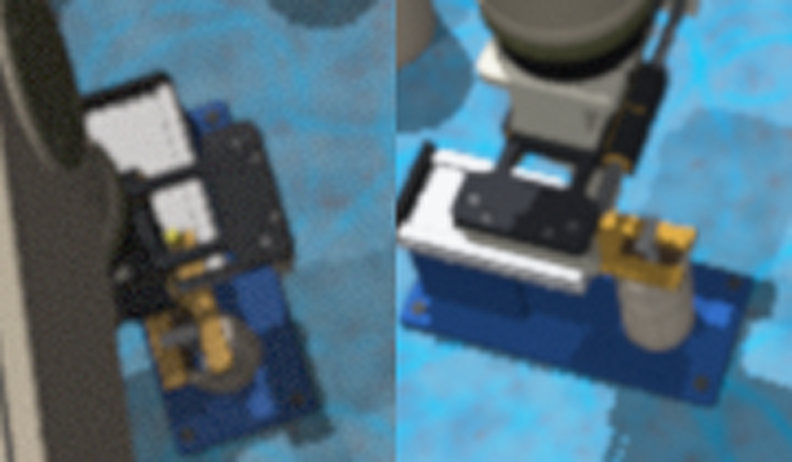

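The nut lies flat in the tray at (0.484, -0.186). The closed fingers are between the stud and the tab. Next: descend and begin the push.

```bash
python3 -m crank '[[[-1,0.003,-0.0026,0.03,0,0,0],[-1,0.003,-0.0026,0.06,0,0,0],[-1,0.003,-0.0026,0.078,0,0,0],[-1,0.003,-0.0026,0.078,0,0,0],[-1,0.003,-0.0026,0.078,0,0,0]]]'  ; python3 -m crank '[[[-1,0.01,0,0,0,0,0],[-1,0.02,0,0,0,0,0],[-1,0.03,0,0,0,0,0],[-1,0.04,0,0,0,0,0],[-1,0.05,0,0,0,0,0]]]';python3 g.py .6076 .2055 .108 17.6
```

```text
t: 13.05
tool_pos: [0.5104, 0.1759, 0.1111]
orientation: [-3.105, -0.479, -0.0]
force: [-0.4, 0.1, 0.6]
opening: 0.0007
gripper_force: 0.0
t: 13.68
tool_pos: [0.5342, 0.1834, 0.1108]
orientation: [3.105, 0.479, -0.001]
force: [-0.8, -0.6, 1.0]
opening: 0.0005
gripper_force: 1.0
t 13.68 pos [0.5342 0.1834 0.1108] shift [0.1533 0.002  0.0055] turn [ 0.      0.0003 -0.0008] F [-0.8 -0.6  1. ]
```

```bash
python3 -m crank '[[[-1,0.02,0,0,0,0,0],[-1,0.04,0,0,0,0,0],[-1,0.06,0,0,0,0,0],[-1,0.08,0.001,0,0,0,0],[-1,0.1,0.001,0,0,0,0]]]';python3 g.py .6076 .2055 .111 17.6;python3 - <<'E'
from h import *
a=read_camera("top")[140:245,110:200];b=read_camera("scene")[205:310,165:255]
cv2.imwrite("pics/c5.png",cv2.resize(np.hstack([a,b]),None,fx=4.4,fy=4.4,interpolation=cv2.INTER_CUBIC)[:,:,::-1])
E
```

```text
t: 14.3
tool_pos: [0.5826, 0.1981, 0.1107]
orientation: [-3.105, -0.478, 0.0]
force: [-1.2, 0.0, -0.3]
opening: 0.0006
gripper_force: 0.7
t 14.3 pos [0.5826 0.1981 0.1107] shift [ 0.0522  0.0009 -0.0005] turn [-0.      0.     -0.0009] F [-1.2  0.  -0.3]
```

View pics/c5.png

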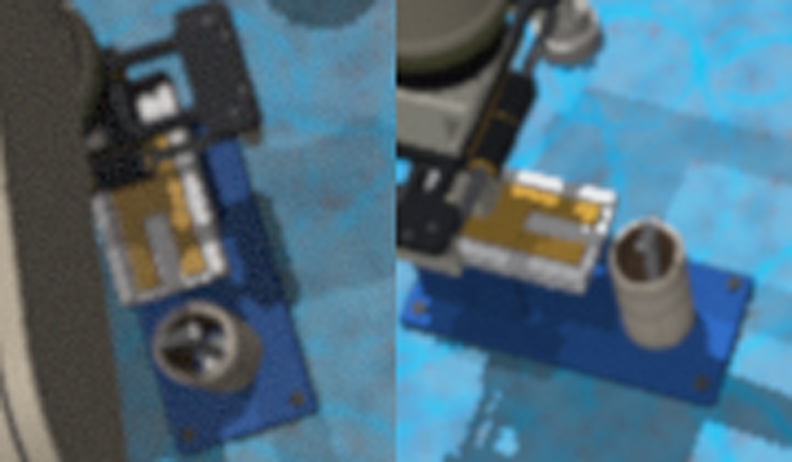

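The picture shows the keeper clear of the sleeve and sliding straight, with the sleeve still upright. Next: push slowly to the stop.

```bash
python3 -m crank '[[[-1,0.01,0,0,0,0,0],[-1,0.02,0,0,0,0,0],[-1,0.03,0,0,0,0,0],[-1,0.037,0,0,0,0,0],[-1,0.044,0,0,0,0,0]]]';python3 -m crank '[[[-1,0.002,0,0,0,0,0],[-1,0.004,0,0,0,0,0],[-1,0.006,0,0,0,0,0],[-1,0.008,0,0,0,0,0],[-1,0.008,0,0,0,0,0]]]'; python3 g.py .6076 .2055 .111 17.6
```

```text
t: 15.02
tool_pos: [0.6031, 0.2046, 0.1108]
orientation: [-3.105, -0.479, 0.0]
force: [-0.4, -1.5, -0.1]
opening: 0.0005
gripper_force: 0.4
t: 15.65
tool_pos: [0.6068, 0.2058, 0.1109]
orientation: [-3.105, -0.479, -0.0]
force: [0.4, -0.1, -0.4]
opening: 0.0004
gripper_force: 0.2
t 15.65 pos [0.6068 0.2058 0.1109] shift [ 0.0014  0.001  -0.0003] turn [ 0.     -0.0001 -0.0008] F [ 0.4 -0.1 -0.4]
```

```bash
python3 -m crank '[[[-1,0.002,0,0,0,0,0],[-1,0.004,0,0,0,0,0],[-1,0.006,0,0,0,0,0],[-1,0.006,0,0,0,0,0],[-1,0.006,0,0,0,0,0]]]'; python3 g.py .6076 .2055 .111 17.6
```

```text
t: 16.27
tool_pos: [0.6083, 0.2063, 0.111]
orientation: [3.104, 0.478, -0.004]
force: [-9.3, -3.2, 6.0]
opening: 0.0003
gripper_force: 4.8
t 16.27 pos [0.6083 0.2063 0.111 ] shift [-0.0018  0.001   0.0001] turn [ 0.      0.0018 -0.0008] F [-9.3 -3.2  6. ]
```

```bash
python3 -m crank '[[[-1,0.002,0,0,0,0,0],[-1,0.004,0,0,0,0,0],[-1,0.004,0,0,0,0,0],[-1,0.004,0,0,0,0,0],[-1,0.004,0,0,0,0,0]]]'; python3 g.py .6076 .2055 .111 17.6
```

```text
t: 16.9
tool_pos: [0.6102, 0.2069, 0.1117]
orientation: [3.104, 0.479, -0.005]
force: [-11.3, -4.1, 10.5]
opening: 0.0004
gripper_force: 7.1
t 16.9 pos [0.6102 0.2069 0.1117] shift [-0.0057  0.001   0.0015] turn [ 0.      0.0019 -0.0008] F [-11.3  -4.1  10.5]
```

Contact with the stop is felt at the expected place. Next: back off, rise and check.

```bash
python3 -m crank '[[[-1,-0.01,0,0,0,0,0],[-1,-0.03,0,0,0,0,0],[-1,-0.04,0,-0.06,0,0,0],[-1,-0.06,0,-0.12,0,0,0],[-0.5,-0.15,0,-0.16,0,0,0]]]'; python3 -m crank '[[[0,-0.1,0,0,0,0,0],[1,-0.15,0,0,0,0,0],[1,-0.15,0,0,0,0,0],[1,-0.15,0,0,0,0,0],[1,-0.15,0,0,0,0,0]]]'; python3 g.py .481 .165 .19 17.6;python3 - <<'E'
from h import *
M=None
for n in("top","scene"):
    im=read_camera(n);m=masks(im)
    b=blob(m["yel"],dict(top=(110,140,190,250),scene=(150,210,260,300))[n])
    if b: print(n,b[0],ray(n,*b[1],.118))
    a=im[140:245,110:200] if n=="top" else im[205:310,165:255]
    M=a if M is None else np.hstack([M,a])
cv2.imwrite("pics/c6.png",cv2.resize(M,None,fx=4.4,fy=4.4,interpolation=cv2.INTER_CUBIC)[:,:,::-1])
u=np.array([.953,.302]);s=np.array([.4813,.165]);print("tab expect",s+u*(.086+.057))
E
```

```text
t: 17.52
tool_pos: [0.5409, 0.1848, 0.1925]
orientation: [-3.105, -0.478, -0.005]
force: [-0.2, -0.5, 0.6]
opening: 0.0064
gripper_force: 0.0
t: 18.15
tool_pos: [0.4692, 0.1623, 0.1908]
orientation: [-3.105, -0.478, -0.001]
force: [-0.5, -0.5, 0.4]
opening: 0.0561
gripper_force: 0.0
t 18.15 pos [0.4692 0.1623 0.1908] shift [0.0241 0.0019 0.0017] turn [ 0.     -0.0002 -0.0009] F [-0.5 -0.5  0.4]
scene 38 [0.62055843 0.20731178 0.118     ]
tab expect [0.617579 0.208186]
```

View pics/c6.png

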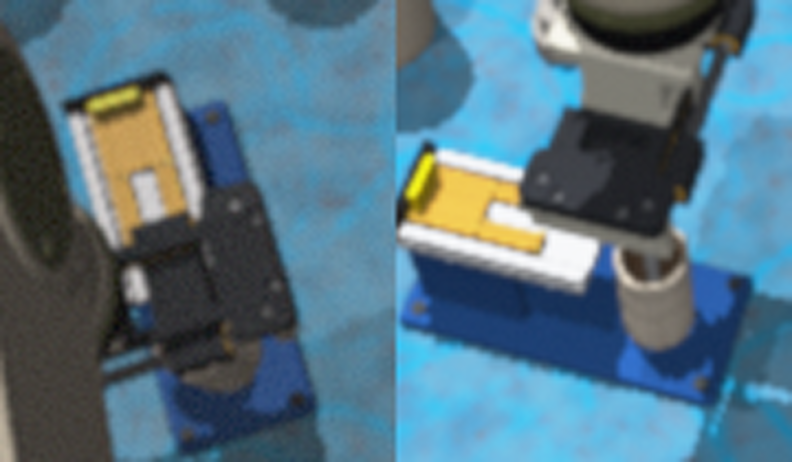

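The keeper sits flat with its tab against the black stop, and the sleeve is upright. Next: over the sleeve and down.

```bash
python3 -m crank '[[[1,0.012,0.001,0,0,0,0],[1,0.024,0.002,0,0,0,0],[1,0.024,0.002,0,0,0,0],[1,0.024,0.002,0,0,0,0],[1,0.024,0.002,0,0,0,0]]]'; python3 g.py .481 .165 .06 17.6
```

```text
t: 18.88
tool_pos: [0.4801, 0.1647, 0.1908]
orientation: [3.105, 0.479, -0.0]
force: [-0.2, -0.4, -0.2]
opening: 0.093
gripper_force: 0.0
t 18.88 pos [0.4801 0.1647 0.1908] shift [0.002  0.     0.2616] turn [-0.      0.0001 -0.0008] F [-0.2 -0.4 -0.2]
```

```bash
python3 -m crank '[[[1,0.002,0,0.05,0,0,0],[1,0.002,0,0.1,0,0,0],[1,0.002,0,0.15,0,0,0],[1,0.002,0,0.2,0,0,0],[1,0.002,0,0.24,0,0,0]]]'; python3 -m crank '[[[1,0,0,0.015,0,0,0],[0.5,0,0,0.02,0,0,0],[0,0,0,0.02,0,0,0],[-0.2,0,0,0.02,0,0,0],[-0.2,0,0,0.02,0,0,0]]]' 15; python3 g.py .481 .165 .06 17.6
```

```text
t: 19.5
tool_pos: [0.4807, 0.1649, 0.0698]
orientation: [3.105, 0.479, -0.001]
force: [0.6, 0.5, -0.2]
opening: 0.0929
gripper_force: 0.0
t: 20.12
tool_pos: [0.4815, 0.1652, 0.0614]
orientation: [-3.105, -0.479, -0.002]
force: [0.1, 0.4, 0.7]
opening: 0.0576
gripper_force: 0.0
t 20.12 pos [0.4815 0.1652 0.0614] shift [-0.0011 -0.      0.0029] turn [ 0.     -0.0006 -0.0009] F [0.1 0.4 0.7]
```

```bash
python3 -m crank '[[[-0.4,0,0,0,0,0,0],[-0.4,0,0,0,0,0,0],[-0.4,0,0,0,0,0,0],[-0.4,0,0,0,0,0,0],[-0.4,0,0,0,0,0,0]]]' 20; python3 -m crank '[[[-0.4,0,0,-0.01,0,0,0],[-0.4,0,0,-0.02,0,0,0],[-0.4,0,0,-0.04,0,0,0],[-0.4,0,0,-0.06,0,0,0],[-0.4,0,0,-0.08,0,0,0]]]' 20; python3 g.py .481 .165 .21 17.6
```

```text
t: 20.75
tool_pos: [0.4813, 0.1651, 0.061]
orientation: [-3.105, -0.478, -0.0]
force: [-0.1, -0.5, 3.2]
opening: 0.0458
gripper_force: 20.0
t: 21.38
tool_pos: [0.4813, 0.1651, 0.1019]
orientation: [-3.105, -0.479, -0.001]
force: [0.3, 0.0, -1.2]
opening: 0.0457
gripper_force: 20.0
t 21.38 pos [0.4813 0.1651 0.1019] shift [-0.0006 -0.     -0.2163] turn [ 0.     -0.0004 -0.0009] F [ 0.3  0.  -1.2]
```

```bash
python3 -m crank '[[[-0.4,0,0,-0.04,0,0,0],[-0.4,0,0,-0.08,0,0,0],[-0.4,0,0,-0.12,0,0,0],[-0.4,0,0,-0.17,0,0,0],[-0.4,0,0,-0.216,0,0,0]]]'; python3 g.py .59 -.187 .21 17.6;python3 - <<'E'
from h import *
a=read_camera("top")[140:245,110:200];b=read_camera("scene")[185:290,165:255]
cv2.imwrite("pics/c7.png",cv2.resize(np.hstack([a,b]),None,fx=4.4,fy=4.4,interpolation=cv2.INTER_CUBIC)[:,:,::-1])
E
```

```text
t: 22.0
tool_pos: [0.4812, 0.1651, 0.2104]
orientation: [-3.105, -0.479, -0.001]
force: [0.6, 0.2, -0.2]
opening: 0.0455
gripper_force: 20.0
t 22.0 pos [0.4812 0.1651 0.2104] shift [-0.0045  0.737   0.0008] turn [ 0.     -0.0005 -0.0008] F [ 0.6  0.2 -0.2]
```

View pics/c7.png

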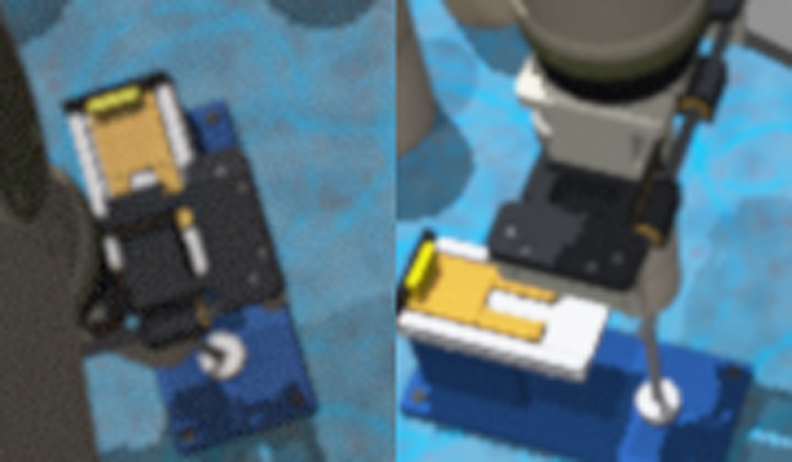

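The sleeve is off the stud, held upright, and the keeper has not moved. Next: carry it to the tray.

```bash
python3 -m crank '[[[-0.4,0,0.1,0,0,0,0],[-0.4,0,0.2,0,0,0,0],[-0.4,0,0.3,0,0,0,0],[-0.4,0,0.4,0,0,0,0],[-0.4,0,0.5,0,0,0,0]]]' >/dev/null; python3 -m crank '[[[-0.4,0,0.07,0,0,0,0],[-0.4,0,0.13,0,0,0,0],[-0.4,0,0.13,0,0,0,0],[-0.4,0,0.13,0,0,0,0],[-0.4,0,0.13,0,0,0,0]]]' >/dev/null; python3 g.py .585 -.187 .075 17.6
```

```text
t 23.35 pos [ 0.5757 -0.1343  0.2086] shift [-0.0142  0.1063  0.2672] turn [-0.0003  0.0001 -0.0002] F [-0.3  1.1 -1.1]
```

```bash
python3 -m crank '[[[-0.4,-0.014,0.06,0,0,0,0],[-0.4,-0.014,0.106,0.06,0,0,0],[-0.4,-0.014,0.106,0.13,0,0,0],[-0.4,-0.014,0.106,0.2,0,0,0],[-0.4,-0.014,0.106,0.25,0,0,0]]]' >/dev/null; python3 -m crank '[[[-0.4,0,0,0,0,0,0],[-0.4,0,0,0,0,0,0],[-0.4,0,0,0,0,0,0],[-0.4,0,0,0,0,0,0],[-0.4,0,0,0,0,0,0]]]';python3 g.py .585 -.187 .053 17.6
```

```text
t: 24.6
tool_pos: [0.5856, -0.1882, 0.0845]
orientation: [3.104, 0.478, 0.001]
force: [-0.1, 0.2, -0.5]
opening: 0.0456
gripper_force: 20.0
t 24.6 pos [ 0.5856 -0.1882  0.0845] shift [-0.0005 -0.0026  0.063 ] turn [ 0.0004 -0.0005 -0.0009] F [-0.1  0.2 -0.5]
```

```bash
python3 -m crank '[[[-0.4,0,0,0.03,0,0,0],[-0.4,0,0,0.05,0,0,0],[-0.4,0,0,0.058,0,0,0],[-0.4,0,0,0.062,0,0,0],[-0.4,0,0,0.0625,0,0,0]]]';python3 -m crank '[[[-0.4,0,0,0.0015,0,0,0],[-0.2,0,0,0.0015,0,0,0],[0.2,0,0,0.0015,0,0,0],[0.6,0,0,0.0015,0,0,0],[0.8,0,0,0.0015,0,0,0]]]'
```

```text
t: 25.22
tool_pos: [0.5851, -0.1879, 0.053]
orientation: [-3.105, -0.479, 0.001]
force: [-2.5, 1.3, 4.6]
opening: 0.0455
gripper_force: 20.0
t: 25.85
tool_pos: [0.5852, -0.188, 0.0516]
orientation: [-3.105, -0.478, 0.0]
force: [-0.1, -0.2, 0.2]
opening: 0.0712
gripper_force: 0.0
```

Released. Next: rise straight up, move off and inspect.

```bash
python3 -m crank '[[[0.8,0,0,-0.05,0,0,0],[0.8,0,0,-0.12,0,0,0],[0.8,0,0,-0.2,0,0,0],[0.8,0,0,-0.3,0,0,0],[0.8,0,0,-0.4,0,0,0]]]' >/dev/null; python3 -m crank '[[[0.8,-0.05,0,0,0,0,0],[0.8,-0.1,0,0,0,0,0],[0.8,-0.2,0,0,0,0,0],[0.8,-0.3,0,0,0,0,0],[0.8,-0.3,0,0,0,0,0]]]'
python3 - <<'E'
from h import *
a=read_camera("top")[60:310,30:420];b=read_camera("scene")[85:335,110:400]
cv2.imwrite("pics/c8.png",cv2.resize(np.hstack([a,b]),None,fx=1.17,fy=1.17,interpolation=cv2.INTER_CUBIC)[:,:,::-1])
E
```

```text
t: 27.1
tool_pos: [0.44, -0.234, 0.2518]
orientation: [3.105, 0.474, -0.001]
force: [0.5, 0.3, 0.1]
opening: 0.0837
gripper_force: 0.0
```

View pics/c8.png

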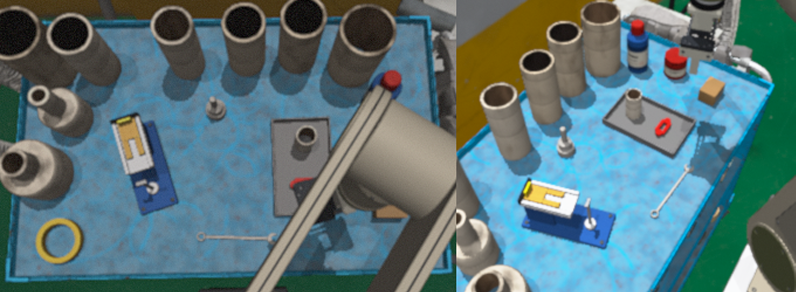

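The picture shows the sleeve standing in the tray at (306,137), the nut lying beside it, and the keeper against the stop. The bystanders are where they were and the gripper is clear.

```bash
python3 -c "
from plant import *
print(close_job())"
```

```text
the job is handed in; nothing more can be done
None
```

I handed the job in at about 27 s of the 64 s allowed: the nut lies flat in the tray with the sleeve upright beside it, the keeper is home against the stop, the other things are where they were, and the gripper is empty and clear.

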